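# Return the dropper bottles to the reagent tray

## Task

Collect the three dropper bottles (those with a rubber bulb on the cap) from the bench into the blue tray, each standing in the ring holder of its own size: small in the small, medium in the medium, large in the large. Keep them upright and set each down gently without dropping it. Leave the flat-capped bottles standing where they are.

Things in the scene. Friction and masses are not known exactly. Their poses are not given: they have to be found in the camera images.
- dropper_small_center (a point): centre (on the axis, half-way up) of the small dropper bottle: round clear-glass bottle with white paper band, body 36 mm in diameter, 107 mm tall in all, standing on the bench. It carries a red round cap collar, 26 mm in diameter and 18 mm high, whose middle is 18.5 mm above this point (a good place to grip), and above the collar a slim tan rubber dropper bulb, at most 17 mm in diameter, 26 mm high. Rigid, loose, the heaviest under 0.3 kg. z axis: up along the bottle.
- dropper_medium_center (a point): centre (on the axis, half-way up) of the medium dropper bottle: round clear-glass bottle with white paper band, body 48 mm in diameter, 113 mm tall in all, standing on the bench. It carries a red round cap collar, 26 mm in diameter and 18 mm high, whose middle is 21.5 mm above this point (a good place to grip), and above the collar a slim tan rubber dropper bulb, at most 17 mm in diameter, 26 mm high. Rigid, loose, the heaviest under 0.3 kg. z axis: up along the bottle.
- dropper_large_center (a point): centre (on the axis, half-way up) of the large dropper bottle: round clear-glass bottle with white paper band, body 60 mm in diameter, 119 mm tall in all, standing on the bench. It carries a red round cap collar, 26 mm in diameter and 18 mm high, whose middle is 24.5 mm above this point (a good place to grip), and above the collar a slim tan rubber dropper bulb, at most 17 mm in diameter, 26 mm high. Rigid, loose, the heaviest under 0.3 kg. z axis: up along the bottle.
- capped_small_center (a point): centre (on the axis, half-way up) of the small flat-capped bottle, a look-alike: same glass body and paper band as the small dropper bottle (body 36 mm in diameter) but with a wider, flat-topped red screw cap, 32 mm in diameter and 18 mm high, no bulb on top; 81 mm tall in all. It does not belong in the tray.
- capped_medium_center (a point): centre (on the axis, half-way up) of the medium flat-capped bottle, a look-alike: same glass body and paper band as the medium dropper bottle (body 48 mm in diameter) but with a wider, flat-topped red screw cap, 32 mm in diameter and 18 mm high, no bulb on top; 87 mm tall in all. It does not belong in the tray.
- capped_large_center (a point): centre (on the axis, half-way up) of the large flat-capped bottle, a look-alike: same glass body and paper band as the large dropper bottle (body 60 mm in diameter) but with a wider, flat-topped red screw cap, 32 mm in diameter and 18 mm high, no bulb on top; 93 mm tall in all. It does not belong in the tray.
- holder_small: small holder: white round ring open at top and bottom, fixed in the tray, bore 54 mm in diameter (for the 36 mm bottle), wall 3 mm, 20 mm high. Origin: centre of its underside, on the tray's floor, 5 mm above the bench; z axis up.
- holder_medium: medium holder: white round ring open at top and bottom, fixed in the tray, bore 66 mm in diameter (for the 48 mm bottle), wall 3 mm, 20 mm high. Origin: centre of its underside, on the tray's floor, 5 mm above the bench; z axis up.
- holder_large: large holder: white round ring open at top and bottom, fixed in the tray, bore 78 mm in diameter (for the 60 mm bottle), wall 3 mm, 20 mm high. Origin: centre of its underside, on the tray's floor, 5 mm above the bench; z axis up.
- tray: blue open carrying tray, fixed to the bench, 300 mm long (its x axis) by 110 mm wide (its y axis), walls 26 mm high and 5 mm thick, floor 5 mm thick. Origin: centre of its underside. The three holders stand in it in a row along its x axis, 92 mm apart, in any order.

How it is judged (in metres and radians):
At the end, for the whole second after the job is handed in: Each dropper bottle stands upright (within 0.1 rad), at rest, on the tray's floor (height within 4 mm) inside the holder of its own size (axes within 12 mm); each flat-capped bottle is upright and within 30 mm of where it started (horizontal distance between dropper_small_center and holder_small below 0.012 m and height (world z) of dropper_small_center between 0.0545 and 0.0625 m and angle between each of dropper_small_center, dropper_medium_center, dropper_large_center, capped_small_center, capped_medium_center, capped_large_center's own z axis and vertical below 0.1 rad and linear speed of each of dropper_small, dropper_medium, dropper_large below 0.02 m/s and horizontal distance between dropper_medium_center and holder_medium below 0.012 m and height (world z) of dropper_medium_center between 0.0575 and 0.0655 m and horizontal distance between dropper_large_center and holder_large below 0.012 m and height (world z) of dropper_large_center between 0.0605 and 0.0685 m and distance of each of capped_small_center, capped_medium_center, capped_large_center from where it was at the start of the episode below 0.03 m); the robot touches nothing.
It fails at once if a dropper bottle is tipped more than 0.6 rad (angle between any of dropper_small_center, dropper_medium_center, dropper_large_center's own z axis and vertical above 0.6 rad).
It fails at once if a dropper bottle is dropped (moves faster than 0.6 m/s with no finger on it: a fall of about 2 cm) ((linear speed of dropper_small above 0.6 m/s and contact force between the fingers and dropper_small below 0.01 N) or (linear speed of dropper_medium above 0.6 m/s and contact force between the fingers and dropper_medium below 0.01 N) or (linear speed of dropper_large above 0.6 m/s and contact force between the fingers and dropper_large below 0.01 N)).
It fails at once if a flat-capped bottle is moved more than 30 mm or knocked over ((distance of capped_small_center from where it was at the start of the episode above 0.03 m or angle between capped_small_center's own z axis and vertical above 0.5 rad) or (distance of capped_medium_center from where it was at the start of the episode above 0.03 m or angle between capped_medium_center's own z axis and vertical above 0.5 rad) or (distance of capped_large_center from where it was at the start of the episode above 0.03 m or angle between capped_large_center's own z axis and vertical above 0.5 rad)).
It also fails if it takes over 99 s, if anything falls off the work surface, if the arm or the gripper's body presses on something with over 40 N, if the wrist force passes 120 N, or if a joint passes its speed limit or range.

## Robot

A 7-joint arm with a two-finger parallel gripper is mounted at the origin on the work surface. World frame = base frame: x ahead of the robot, y to its left, z up, the work surface at z = 0. Lengths are in mm, angles in rad, forces in N, time in s.
With the tool pointing down it reaches from about 400 to 850 mm from the base axis. Payload 4.5 kg.
Tool frame: the origin (TCP) lies at the very end of the fingers, on their centre line; the grasp point (between the pads) lies 19 mm behind it; z points along the fingers, y is the line along which they close (so a half turn about z gives the same grasp; the last joint's range is limited). The gripper opens to 88 mm and grips with 3 to 60 N. Pads are 18 mm wide; open, the fingers measure 123 mm over their backs; the gripper's body (75 mm by 187 mm) begins 45 mm behind the grasp point.
Start: joints at [1.268, 0.689, -0.195, 1.565, 0.157, 0.902, -0.215], TCP at [206.572, -589.899, 238.743] pointing down, gripper open.
Joint ranges: [-3.01, 3.01], [-0.46, 2.08], [-1.47, 1.51], [0.13, 2.56], [-1, 4.14], [0.04, 2.09], [-2.66, 2.66]. Speed limits (rad/s): [2.57, 2.57, 3.14, 3.14, 3.14, 3.14, 3.14].

## Interface

Orientations are given as a rotation vector (axis times angle).
In Python, from bench import manip gives the robot as it stands. The module is installed in compiled form; this text tells all that it offers.
- The arm moves only by the tool play_rows, never from a script. Its argument "series" is a list of rows, each an object with "grip": the opening in per cent of the stroke, from 0 (shut) to 100 (fully open); "dp": the shift along the tool's x, y, z in m, a list of three; "delta_rot": the turn, a rotation vector about the tool's x, y, z in degrees, a list of three. A call has 1 to 8 rows; each row is the pose to reach, as a shift and turn from the pose commanded when the call began, along the tool's axes at that moment; what a row does not reach only later rows make up. A row lasts 1/10 s, in which the tool goes at most 50 mm and 8.59 degrees, less where a joint would pass 70% of its speed; a pose out of reach is approached as far as the arm can. A call with a gripper value outside its range is refused whole. The fingers move at their own pace and stop on an object; "grip_force" is the grip in N (left out, the last holds). Time passes only in rows, so rows that repeat a pose let the fingers close. It gives the time, the measured TCP pose, the force, the opening and the grip force at its end, in the units of the state.
- manip.observe(): the state, without advancing time (a new reading comes with each control period).
- manip.grab_frame(name): name is "side" or "top"; returns a dict with "color" (384x512x3 uint8, red, green, blue), "depth" (384x512 float32, mm along the optical axis (not along the pixel's ray), 0 where there is no reading), "fx", "fy", "cx", "cy" (pixels), "eye" and "orientation" of the camera in the world. Camera axes: x right, y down, z forward; pixel columns grow to the right and rows downward; lengths in mm; the calibration is good to about 2 mm. A picture is of the moment at which its call begins.
- manip.hand_in(): hands the job in; it is judged then, once.
The state is a dict: "time_s": time; "joints": joint angles; "joint_velocities": joint speeds; "effort": joint torques, N m; "eef_pos": TCP position; "orientation": TCP orientation; "contact_force": force on the tool from outside, world axes, zero at the start; "wrist_torque": the same for the moment, N m; "opening": finger opening in mm; "finger_force": force on a finger pad.
Only numpy, scipy, OpenCV 4.12 (cv2) and the standard library are available. Lean on these libraries where they do the work, as an engineer would, in place of code of your own. Each camera call takes 0.05 s, during which the arm holds its last target. There are 200 camera calls.

## Working session

There is one attempt and no reset: what is moved stays moved. The work goes in short steps, Python scripts to look and compute and a tool call to move; the robot and the scene stay as the last step left them, time stands still between calls to the robot, and variables do not carry over. Pictures are saved under pics/ and viewed, at most 14 in all, crops included, and the job is handed in when it is done.

Besides the shell and the picture viewer there is one more tool, called after "Request:" in YAML: its name, and indented under it one key for each argument. play_rows: Moves the arm, as the interface text tells. Its arguments: {"type":"object","properties":{"series":{"type":"array"},"grip_force":{"type":"number"}},"required":["series"]}

```bash
mkdir -p pics; cat > h.py <<'E'
import numpy as np,cv2
from scipy.spatial.transform import Rotation as R
from bench import manip
def frame(n,f=None):
    g=manip.grab_frame(n)
    if f: cv2.imwrite('pics/'+f,g['color'][:,:,::-1])
    return g
def cloud(g):
    o=np.array(g['orientation'],float)
    M=o if o.shape==(3,3) else R.from_rotvec(o).as_matrix()
    v,u=np.mgrid[:384,:512]; d=g['depth']
    P=np.stack([(u-g['cx'])/g['fx']*d,(v-g['cy'])/g['fy']*d,d],-1)@M.T+np.array(g['eye'])
    P[d==0]=np.nan
    return P
E
python3 - <<'E'
from h import *
a=frame('top','t1.png');b=frame('side','s1.png')
np.savez('f1.npz',t=cloud(a),tc=a['color'],s=cloud(b),sc=b['color'])
for g in(a,b):print(g['eye'],g['orientation'],g['fx'],g['cx'],g['cy'])
print(manip.observe())
E
```

```text
[ 349.50970808   16.54334228 1072.65573558] [-2.14391125  2.11114802 -0.21036539] 461.83908249607987 257.9304579528132 185.053413177259
[126.35377535 564.47270023 481.76580579] [-0.83110433  2.34753345 -1.35314092] 439.69872123302895 264.0186945004134 196.88967858277624
{'time_s': 0.1, 'joints': array([ 1.26778466,  0.68987051, -0.19448866,  1.566248  ,  0.15728695,
        0.90249305, -0.21511458]), 'joint_velocities': array([ 3.14028390e-05, -1.72575335e-03, -1.34133010e-03, -1.85726132e-03,
        1.53962557e-03, -2.10507069e-04,  2.61117717e-03]), 'effort': array([-2.48332675e-03, -5.28500533e+01, -1.27135098e+00, -1.53837329e+01,
       -5.25804050e-02,  2.04840639e-03,  6.31932403e-05]), 'eef_pos': array([ 206.30707355, -589.36518993,  238.00577841]), 'orientation': array([-3.09558202e+00, -5.26347240e-01,  6.31648254e-04]), 'contact_force': array([-0.53142485, -0.31439308,  0.92062242]), 'wrist_torque': array([-0.03117862, -0.02937213, -0.02310577]), 'finger_force': 0.0, 'opening': 88.13051232716084}
```

View pics/t1.png

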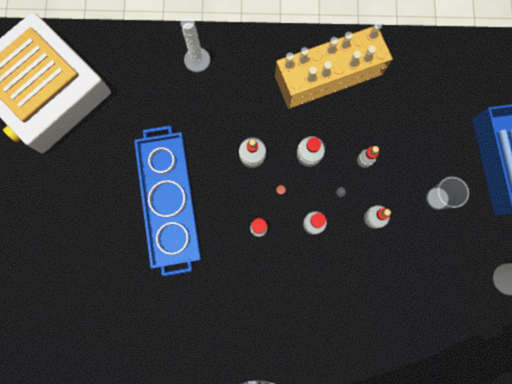

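View pics/s1.png

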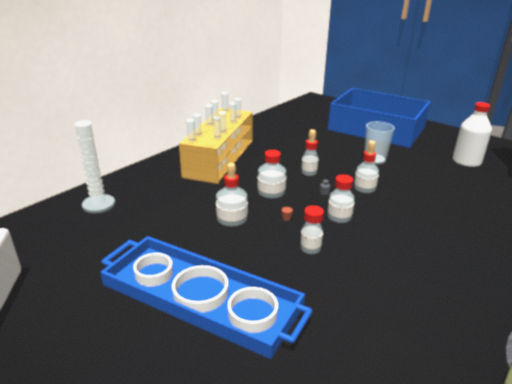

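The top view shows droppers: large at (252,150), small at (369,156), medium at (377,216). Flat-capped bottles are at (311,150), (315,222) and (259,227). In the tray, the holders are small at (161,160), large at (166,198) and medium at (172,238). The side view agrees.

```bash
cat >> h.py <<'E'
from scipy.optimize import least_squares
def fit(p,r,c0):
    s=least_squares(lambda c:np.hypot(p[:,0]-c[0],p[:,1]-c[1])-r,c0,loss='soft_l1',f_scale=1.5)
    return s.x.round(1),np.abs(s.fun).mean().round(2),len(p)
E
python3 - <<'E'
from h import *
f=np.load('f1.npz');T,S=f['t'],f['s']
print('bench z',[np.nanmedian(x) for x in(T[300:330,150:200,2],S[330:370,50:100,2])])
H=dict(small=(18.5,36,107),medium=(21.5,48,113),large=(24.5,60,119))
for n,px in dict(large=(252,147),small=(371,154),medium=(380,214)).items():
    o,D,h=H[n]; zc=h/2+o
    reg=T[px[1]-12:px[1]+13,px[0]-12:px[0]+13].reshape(-1,3); reg=reg[reg[:,2]>30]
    c0=np.median(reg[:,:2],0); print(n,c0.round(),'zmax',np.nanmax(reg[:,2]).round(1))
    for k,P in(('T',T),('S',S),('TS',np.concatenate([T.reshape(-1,3),S.reshape(-1,3)]))):
        P=P.reshape(-1,3); near=np.hypot(*(P[:,:2]-c0).T)<45
        out=[]
        for lo,hi,r in((zc-7,zc+7,13),(6,40,D/2),(zc+12,zc+33,7)):
            q=P[near&(P[:,2]>lo)&(P[:,2]<hi)]
            if len(q)>5: out.append(fit(q,r,c0))
        print(k,out)
for n,px,r in(('small',(161,160),27),('large',(166,198),39),('medium',(172,238),33)):
    c0=T[px[1],px[0],:2]
    for k,P in(('T',T),('S',S)):
        P=P.reshape(-1,3);d=np.hypot(*(P[:,:2]-c0).T)
        q=P[(d<r+8)&(d>r-6)&(P[:,2]>18)&(P[:,2]<28)]
        print(n,k,fit(q,r+1.5,c0),q[:,2].mean().round(1))
for n,px in dict(cl=(313,144),cm=(317,220),cs=(258,226)).items():
    print(n,T[px[1],px[0]].round())
E
```

```text
bench z [np.float64(-0.22749886899748617), np.float64(0.1363124683048227)]
large [618.  22.] zmax 121.0
T [(array([624.5,  23.7]), np.float64(0.86), 25), (array([623.5,  23.4]), np.float64(0.76), 84), (array([622.9,  23.4]), np.float64(1.29), 34)]
S [(array([622.5,  20.2]), np.float64(0.77), 87), (array([622.1,  20.4]), np.float64(0.75), 456), (array([621.9,  20.6]), np.float64(0.8), 84)]
TS [(array([622.9,  20.7]), np.float64(1.15), 112), (array([622.4,  20.7]), np.float64(0.97), 540), (array([622.2,  21.3]), np.float64(1.23), 118)]
small [ 610. -238.] zmax 109.5
T [(array([ 616.9, -244.4]), np.float64(0.7), 33), (array([ 615.9, -243.8]), np.float64(1.26), 85), (array([ 608.1, -236.8]), np.float64(2.83), 32)]
S [(array([ 614.1, -247.8]), np.float64(1.05), 63), (array([ 614.2, -247.4]), np.float64(1.14), 203), (array([ 609.9, -236.9]), np.float64(2.52), 61)]
TS [(array([ 615.1, -246.7]), np.float64(1.51), 96), (array([ 614.6, -246.5]), np.float64(1.63), 288), (array([ 608.8, -237.1]), np.float64(2.68), 93)]
medium [ 473. -255.] zmax 116.5
T [(array([ 478.4, -263. ]), np.float64(0.73), 31), (array([ 478. , -262.4]), np.float64(0.39), 86), (array([ 474.4, -253.3]), np.float64(3.08), 35)]
S [(array([ 475.9, -266.3]), np.float64(0.96), 72), (array([ 476.1, -265.5]), np.float64(1.02), 306), (array([ 470. , -255.4]), np.float64(2.25), 68)]
TS [(array([ 476.5, -265.4]), np.float64(1.37), 103), (array([ 476.5, -264.9]), np.float64(1.23), 392), (array([ 471.2, -254.6]), np.float64(2.58), 103)]
small T (array([603.2, 235.1]), np.float64(0.95), 123) 23.9
small S (array([602. , 233.8]), np.float64(0.91), 274) 22.7
large T (array([513. , 218.1]), np.float64(0.86), 180) 23.6
large S (array([511.6, 217. ]), np.float64(0.95), 476) 22.8
medium T (array([422.8, 201.1]), np.float64(0.92), 148) 23.6
medium S (array([420.8, 199.8]), np.float64(0.83), 538) 22.9
cl [ 629. -112.   93.]
cm [ 462. -120.   88.]
cs [448.   7.  80.]
```

```bash
python3 - <<'E'
from h import *
f=np.load('f1.npz');T,S=f['t'],f['s']
P=np.concatenate([T.reshape(-1,3),S.reshape(-1,3)])
for n,c in dict(large=(622.3,20.6),medium=(476,-265.8),small=(614.1,-247.5)).items():
    q=S.reshape(-1,3);r=np.hypot(q[:,0]-c[0],q[:,1]-c[1])
    print(n,[(z,np.round(np.nanmedian(r[(r<40)&(q[:,2]>=z)&(q[:,2]<z+4)]),1)) for z in range(40,112,4)])
def zx(a,b,c,d): 
    m=(P[:,0]>a)&(P[:,0]<b)&(P[:,1]>c)&(P[:,1]<d); return m.sum(),P[m,2].max().round() if m.any() else None
print('rightobj',T[279,505],zx(250,450,-700,-450),'glass',zx(450,620,-480,-340),'rack',zx(660,850,-350,10))
m=(P[:,2]>40)&(P[:,0]>660)&(P[:,1]<10)&(P[:,1]>-350); print(P[m].min(0).round())
E
```

```text
large [(40, np.float64(29.5)), (44, np.float64(29.6)), (48, np.float64(29.6)), (52, np.float64(28.5)), (56, np.float64(24.5)), (60, np.float64(19.5)), (64, np.float64(14.9)), (68, np.float64(11.5)), (72, np.float64(10.8)), (76, np.float64(12.5)), (80, np.float64(12.8)), (84, np.float64(12.4)), (88, np.float64(12.4)), (92, np.float64(9.5)), (96, np.float64(7.2)), (100, np.float64(6.6)), (104, np.float64(6.6)), (108, np.float64(7.8))]
medium [(40, np.float64(23.9)), (44, np.float64(23.3)), (48, np.float64(21.5)), (52, np.float64(18.1)), (56, np.float64(15.3)), (60, np.float64(12.4)), (64, np.float64(11.2)), (68, np.float64(12.3)), (72, np.float64(12.6)), (76, np.float64(12.9)), (80, np.float64(12.8)), (84, np.float64(11.6)), (88, np.float64(8.5)), (92, np.float64(7.8)), (96, np.float64(7.6)), (100, np.float64(7.9)), (104, np.float64(7.7)), (108, np.float64(6.9))]
small [(40, np.float64(17.1)), (44, np.float64(15.8)), (48, np.float64(14.2)), (52, np.float64(12.0)), (56, np.float64(9.9)), (60, np.float64(10.7)), (64, np.float64(12.9)), (68, np.float64(12.1)), (72, np.float64(13.1)), (76, np.float64(12.2)), (80, np.float64(10.5)), (84, np.float64(6.9)), (88, np.float64(7.7)), (92, np.float64(7.1)), (96, np.float64(7.7)), (100, np.float64(8.5)), (104, np.float64(6.0)), (108, np.float64(nan))]
rightobj [ 343.61792932 -531.2846504    55.94828297] (np.int64(8985), np.float64(152.0)) glass (np.int64(6121), np.float64(94.0)) rack (np.int64(19384), np.float64(141.0))
[ 739. -350.   40.]
  return np.nanmean(a, axis, out=out, keepdims=keepdims)
```

Request:
play_rows:
  series:
    - {"grip": 100,"dp": [0.02,-0.012,0.0],"delta_rot": [0,0,2.3]}
    - {"grip": 100,"dp": [0.06,-0.036,0.005],"delta_rot": [0,0,4.6]}
    - {"grip": 100,"dp": [0.1,-0.06,0.01],"delta_rot": [0,0,7]}
    - {"grip": 100,"dp": [0.14,-0.084,0.014],"delta_rot": [0,0,9.5]}
    - {"grip": 100,"dp": [0.18,-0.108,0.018],"delta_rot": [0,0,12]}
    - {"grip": 100,"dp": [0.22,-0.132,0.022],"delta_rot": [0,0,15]}
    - {"grip": 100,"dp": [0.26,-0.156,0.026],"delta_rot": [0,0,17.3]}
    - {"grip": 100,"dp": [0.29,-0.174,0.03],"delta_rot": [0,0,19.3]}
  grip_force: 20

```text
time_s: 0.9
eef_pos: [424.7, -326.7, 208.4]
orientation: [-3.14, -0.002, -0.001]
contact_force: [1.1, -0.2, 0.3]
opening: 87.9
finger_force: 0.0
```

Request:
play_rows:
  series:
    - {"grip": 100,"dp": [0.015,-0.018,0.0],"delta_rot": [0,0,0]}
    - {"grip": 100,"dp": [0.035,-0.042,0.01],"delta_rot": [0,0,0]}
    - {"grip": 100,"dp": [0.048,-0.057,0.025],"delta_rot": [0,0,0]}
    - {"grip": 100,"dp": [0.052,-0.062,0.045],"delta_rot": [0,0,0]}
    - {"grip": 100,"dp": [0.052,-0.062,0.06],"delta_rot": [0,0,0]}
    - {"grip": 100,"dp": [0.052,-0.062,0.06],"delta_rot": [0,0,0]}
    - {"grip": 100,"dp": [0.052,-0.062,0.06],"delta_rot": [0,0,0]}

```text
time_s: 1.6
eef_pos: [474.5, -268.0, 148.7]
orientation: [-3.142, 0.0, 0.001]
contact_force: [-0.0, -0.5, -0.1]
opening: 88.4
finger_force: 0.0
```

Request:
play_rows:
  series:
    - {"grip": 100,"dp": [0.0025,-0.0035,0.01],"delta_rot": [0,0,0]}
    - {"grip": 100,"dp": [0.0025,-0.0035,0.03],"delta_rot": [0,0,0]}
    - {"grip": 100,"dp": [0.0025,-0.0035,0.05],"delta_rot": [0,0,0]}
    - {"grip": 100,"dp": [0.0025,-0.0035,0.07],"delta_rot": [0,0,0]}
    - {"grip": 100,"dp": [0.0025,-0.0035,0.082],"delta_rot": [0,0,0]}
    - {"grip": 100,"dp": [0.0025,-0.0035,0.087],"delta_rot": [0,0,0]}
    - {"grip": 100,"dp": [0.0025,-0.0035,0.087],"delta_rot": [0,0,0]}
    - {"grip": 60,"dp": [0.0025,-0.0035,0.087],"delta_rot": [0,0,0]}

```text
time_s: 2.4
eef_pos: [477.7, -264.6, 62.3]
orientation: [3.141, -0.0, 0.002]
contact_force: [0.4, 0.3, 0.5]
opening: 82.1
finger_force: 0.0
```

```bash
python3 - <<'E'
from h import *
print(manip.observe()['eef_pos'],manip.observe()['opening'])
frame('side','s2.png')
E
```

```text
[ 477.73680539 -264.61965709   62.34899816] 82.13984950504704
```

View pics/s2.png

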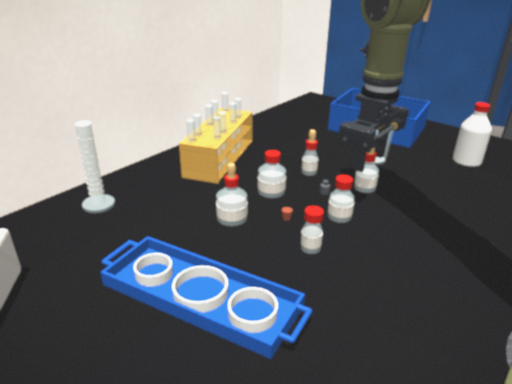

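The gripper straddles the medium dropper's collar at about (369,160), and nothing has been disturbed. I'll close now.

Request:
play_rows:
  series:
    - {"grip": 50,"dp": [0,0,0],"delta_rot": [0,0,0]}
    - {"grip": 42,"dp": [0,0,0],"delta_rot": [0,0,0]}
    - {"grip": 36,"dp": [0,0,0],"delta_rot": [0,0,0]}
    - {"grip": 32,"dp": [0,0,0],"delta_rot": [0,0,0]}
    - {"grip": 29,"dp": [0,0,0],"delta_rot": [0,0,0]}
    - {"grip": 26,"dp": [0,0,0],"delta_rot": [0,0,0]}
    - {"grip": 20,"dp": [0,0,0],"delta_rot": [0,0,0]}
    - {"grip": 15,"dp": [0,0,0],"delta_rot": [0,0,0]}
  grip_force: 20

```text
time_s: 3.25
eef_pos: [477.3, -264.3, 61.7]
orientation: [3.142, -0.0, -0.0]
contact_force: [-0.2, -0.3, 0.9]
opening: 25.3
finger_force: 20.0
```

Request:
play_rows:
  series:
    - {"grip": 15,"dp": [0,0,-0.004],"delta_rot": [0,0,0]}
    - {"grip": 15,"dp": [0,0,-0.015],"delta_rot": [0,0,0]}
    - {"grip": 15,"dp": [0,0,-0.035],"delta_rot": [0,0,0]}
    - {"grip": 15,"dp": [0,0,-0.06],"delta_rot": [0,0,0]}
    - {"grip": 15,"dp": [0,0,-0.085],"delta_rot": [0,0,0]}
    - {"grip": 15,"dp": [0,-0.008,-0.105],"delta_rot": [0,0,0]}
    - {"grip": 15,"dp": [-0.002,-0.025,-0.116],"delta_rot": [0,0,0]}
    - {"grip": 15,"dp": [-0.006,-0.05,-0.12],"delta_rot": [0,0,0]}

```text
time_s: 4.05
eef_pos: [471.8, -214.4, 183.3]
orientation: [3.14, -0.003, 0.005]
contact_force: [-0.6, 1.4, -0.6]
opening: 25.2
finger_force: 20.0
```

Request:
play_rows:
  series:
    - {"grip": 15,"dp": [-0.004,-0.035,0],"delta_rot": [0,0,0]}
    - {"grip": 15,"dp": [-0.008,-0.07,0],"delta_rot": [0,0,0]}
    - {"grip": 15,"dp": [-0.012,-0.105,0],"delta_rot": [0,0,0]}
    - {"grip": 15,"dp": [-0.016,-0.14,0],"delta_rot": [0,0,0]}
    - {"grip": 15,"dp": [-0.02,-0.175,0],"delta_rot": [0,0,0]}
    - {"grip": 15,"dp": [-0.024,-0.21,0],"delta_rot": [0,0,0]}
    - {"grip": 15,"dp": [-0.028,-0.235,0],"delta_rot": [0,0,0]}
    - {"grip": 15,"dp": [-0.03,-0.25,0],"delta_rot": [0,0,0]}

```text
time_s: 4.85
eef_pos: [439.7, 39.1, 181.8]
orientation: [-3.14, -0.007, 0.002]
contact_force: [0.1, -0.3, -1.3]
opening: 24.8
finger_force: 20.0
```

Request:
play_rows:
  series:
    - {"grip": 15,"dp": [-0.003,-0.025,0],"delta_rot": [0,0,0]}
    - {"grip": 15,"dp": [-0.007,-0.06,0],"delta_rot": [0,0,0]}
    - {"grip": 15,"dp": [-0.012,-0.1,0],"delta_rot": [0,0,0]}
    - {"grip": 15,"dp": [-0.016,-0.135,0],"delta_rot": [0,0,0]}
    - {"grip": 15,"dp": [-0.0185,-0.155,0.005],"delta_rot": [0,0,0]}
    - {"grip": 15,"dp": [-0.0195,-0.1645,0.02],"delta_rot": [0,0,0]}
    - {"grip": 15,"dp": [-0.0195,-0.1645,0.04],"delta_rot": [0,0,0]}
    - {"grip": 15,"dp": [-0.0195,-0.1645,0.05],"delta_rot": [0,0,0]}

```text
time_s: 5.65
eef_pos: [420.0, 200.9, 130.7]
orientation: [3.141, 0.003, -0.004]
contact_force: [-0.1, -0.7, -1.5]
opening: 25.4
finger_force: 20.0
```

```bash
cat > chk.py <<'E'
import sys
from h import *
# bottle-in-hand: fit body circle around TCP for a given bottom height
def chk(D,ring,r,pic=None,dz=None):
    o=manip.observe();p=o['eef_pos'];print(p.round(1))
    for n in('side','top'):
        P=cloud(frame(n,pic if n=='side' else None)).reshape(-1,3)
        zb=dz
        near=np.hypot(*(P[:,:2]-p[:2]).T)<D/2+6
        q=P[near&(P[:,2]>zb+6)&(P[:,2]<zb+38)]
        if len(q)>5: print(n,'body',fit(q,D/2,p[:2]),'zmin',np.nanmin(P[near&(P[:,2]>zb-8),2]).round(1))
        d=np.hypot(*(P[:,:2]-ring).T);q=P[(d<r+8)&(d>r-6)&(P[:,2]>18)&(P[:,2]<28)]
        if len(q)>5: print(n,'ring',fit(q,r+1.5,ring))
E
python3 - <<'E'
from chk import *
chk(48,np.array([421.8,200.4]),33,'s3.png',manip.observe()['eef_pos'][2]-62)
E
```

```text
[420.  200.9 130.7]
side body (array([419.1, 199.9]), np.float64(0.51), 644) zmin 68.8
side ring (array([420.9, 199.8]), np.float64(0.79), 447)
top ring (array([423.2, 201.6]), np.float64(0.91), 59)
```

View pics/s3.png

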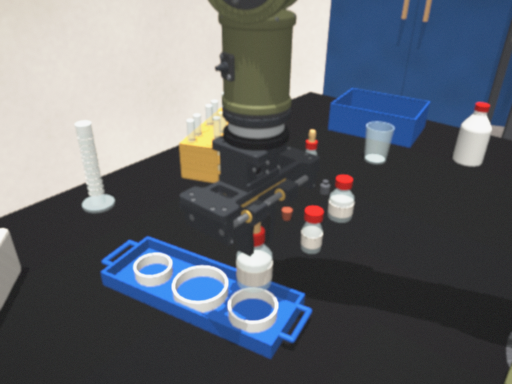

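The medium bottle hangs at (255,270), just above the medium ring at (253,308). From the same camera, the bottle is 1.8 mm short in x.

Request:
play_rows:
  series:
    - {"grip": 15,"dp": [0.001,0,0.008],"delta_rot": [0,0,0]}
    - {"grip": 15,"dp": [0.0018,0,0.022],"delta_rot": [0,0,0]}
    - {"grip": 15,"dp": [0.0018,0,0.036],"delta_rot": [0,0,0]}
    - {"grip": 15,"dp": [0.0018,0,0.048],"delta_rot": [0,0,0]}
    - {"grip": 15,"dp": [0.0018,0,0.056],"delta_rot": [0,0,0]}
    - {"grip": 15,"dp": [0.0018,0,0.06],"delta_rot": [0,0,0]}
    - {"grip": 15,"dp": [0.0018,0,0.062],"delta_rot": [0,0,0]}
    - {"grip": 15,"dp": [0.0018,0,0.063],"delta_rot": [0,0,0]}

```text
time_s: 6.55
eef_pos: [423.8, 200.2, 68.8]
orientation: [-3.142, 0.0, -0.001]
contact_force: [0.2, 0.0, -0.1]
opening: 25.0
finger_force: 20.0
```

Request:
play_rows:
  series:
    - {"grip": 15,"dp": [0,0,0.0003],"delta_rot": [0,0,0]}
    - {"grip": 15,"dp": [0,0,0.0006],"delta_rot": [0,0,0]}
    - {"grip": 15,"dp": [0,0,0.0009],"delta_rot": [0,0,0]}
    - {"grip": 15,"dp": [0,0,0.0012],"delta_rot": [0,0,0]}

```text
time_s: 6.95
eef_pos: [423.7, 200.2, 67.7]
orientation: [-3.142, 0.0, -0.001]
contact_force: [0.4, -0.8, -1.0]
opening: 24.7
finger_force: 20.0
```

Request:
play_rows:
  series:
    - {"grip": 15,"dp": [0,0,0.0004],"delta_rot": [0,0,0]}
    - {"grip": 15,"dp": [0,0,0.0008],"delta_rot": [0,0,0]}
    - {"grip": 15,"dp": [0,0,0.0012],"delta_rot": [0,0,0]}
    - {"grip": 15,"dp": [0,0,0.0012],"delta_rot": [0,0,0]}

```text
time_s: 7.35
eef_pos: [423.6, 200.2, 66.6]
orientation: [-3.141, 0.0, -0.0]
contact_force: [-0.7, -0.2, 5.2]
opening: 25.2
finger_force: 20.0
```

```bash
python3 - <<'E'
from chk import *
chk(48,np.array([421.8,200.4]),33,None,5)
print(manip.observe()['contact_force'])
E
```

```text
[423.6 200.2  66.6]
side body (array([422.8, 199.1]), np.float64(0.57), 508) zmin 3.4
side ring (array([421. , 199.7]), np.float64(0.76), 373)
top ring (array([423.2, 201.1]), np.float64(0.93), 55)
[-0.40163782 -0.23527725  5.38360946]
```

Request:
play_rows:
  series:
    - {"grip": 30,"dp": [0,0,0],"delta_rot": [0,0,0]}
    - {"grip": 34,"dp": [0,0,0],"delta_rot": [0,0,0]}
    - {"grip": 45,"dp": [0,0,0],"delta_rot": [0,0,0]}
    - {"grip": 60,"dp": [0,0,0],"delta_rot": [0,0,0]}
    - {"grip": 75,"dp": [0,0,0],"delta_rot": [0,0,0]}
    - {"grip": 75,"dp": [0,0,-0.01],"delta_rot": [0,0,0]}
    - {"grip": 75,"dp": [0,0,-0.035],"delta_rot": [0,0,0]}
    - {"grip": 75,"dp": [0,0,-0.07],"delta_rot": [0,0,0]}

```text
time_s: 8.25
eef_pos: [422.6, 199.7, 136.6]
orientation: [3.14, -0.0, -0.004]
contact_force: [-0.3, 1.1, 0.1]
opening: 65.9
finger_force: 0.0
```

Request:
play_rows:
  series:
    - {"grip": 85,"dp": [0,0,-0.035],"delta_rot": [0,0,0]}
    - {"grip": 100,"dp": [0.008,0.007,-0.055],"delta_rot": [0,0,0]}
    - {"grip": 100,"dp": [0.035,0.03,-0.06],"delta_rot": [0,0,0]}
    - {"grip": 100,"dp": [0.07,0.06,-0.06],"delta_rot": [0,0,0]}
    - {"grip": 100,"dp": [0.105,0.09,-0.06],"delta_rot": [0,0,0]}
    - {"grip": 100,"dp": [0.14,0.12,-0.06],"delta_rot": [0,0,0]}
    - {"grip": 100,"dp": [0.17,0.15,-0.06],"delta_rot": [0,0,0]}
    - {"grip": 100,"dp": [0.185,0.165,-0.06],"delta_rot": [0,0,0]}

```text
time_s: 9.05
eef_pos: [610.9, 30.6, 197.2]
orientation: [3.139, -0.008, 0.004]
contact_force: [-0.1, -0.2, 0.5]
opening: 88.2
finger_force: 0.0
```

Request:
play_rows:
  series:
    - {"grip": 100,"dp": [0.008,0.007,0],"delta_rot": [0,0,0]}
    - {"grip": 100,"dp": [0.014,0.012,0.01],"delta_rot": [0,0,0]}
    - {"grip": 100,"dp": [0.015,0.013,0.03],"delta_rot": [0,0,0]}
    - {"grip": 100,"dp": [0.015,0.013,0.045],"delta_rot": [0,0,0]}
    - {"grip": 100,"dp": [0.015,0.013,0.048],"delta_rot": [0,0,0]}
    - {"grip": 100,"dp": [0.015,0.013,0.048],"delta_rot": [0,0,0]}
    - {"grip": 100,"dp": [0.015,0.013,0.048],"delta_rot": [0,0,0]}

```text
time_s: 9.75
eef_pos: [623.7, 22.9, 148.9]
orientation: [-3.141, -0.002, -0.001]
contact_force: [0.6, -1.0, -0.1]
opening: 88.3
finger_force: 0.0
```

```bash
python3 - <<'E'
from chk import *
P=cloud(frame('top','t2.png')).reshape(-1,3)
near=np.hypot(P[:,0]-423,P[:,1]-200)<30
print(manip.observe()['eef_pos'])
for n in('side','top'):
    P=cloud(frame(n)).reshape(-1,3);near=np.hypot(P[:,0]-423,P[:,1]-200)<30
    for lo,hi,r in((28,46,24),(78,90,13)):
        q=P[near&(P[:,2]>lo)&(P[:,2]<hi)]; print(n,fit(q,r,np.array([422,200.])))
    print(P[near,2].max())
E
```

```text
[623.92444853  22.67912365 149.1351719 ]
side (array([422.8, 199.1]), np.float64(0.56), 330)
side (array([423.3, 198.7]), np.float64(0.51), 121)
119.29560178189848
top (array([422., 200.]), np.float64(nan), 0)
top (array([422., 200.]), np.float64(nan), 0)h.py:18: RuntimeWarning: Mean of empty slice.
  return s.x.round(1),np.abs(s.fun).mean().round(2),len(p)
  ret = ret.dtype.type(ret / rcount)
Traceback (most recent call last):
ValueError: zero-size array to reduction operation maximum which has no identity
```

View pics/t2.png

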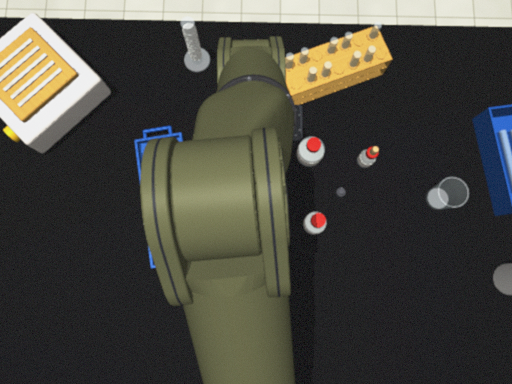

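The arm hides the large bottle and the tray in the top view, and the flat-capped bottles at (311,150) and (317,222) are unmoved. The side fit shows the medium bottle upright in its ring. Next I'll descend on the large one.

Request:
play_rows:
  series:
    - {"grip": 100,"dp": [-0.001,0,0.01],"delta_rot": [0,0,0]}
    - {"grip": 100,"dp": [-0.001,0,0.03],"delta_rot": [0,0,0]}
    - {"grip": 100,"dp": [-0.001,0,0.05],"delta_rot": [0,0,0]}
    - {"grip": 100,"dp": [-0.001,0,0.067],"delta_rot": [0,0,0]}
    - {"grip": 90,"dp": [-0.001,0,0.076],"delta_rot": [0,0,0]}
    - {"grip": 75,"dp": [-0.001,0,0.08],"delta_rot": [0,0,0]}
    - {"grip": 60,"dp": [-0.001,0,0.08],"delta_rot": [0,0,0]}
    - {"grip": 50,"dp": [-0.001,0,0.08],"delta_rot": [0,0,0]}

```text
time_s: 10.7
eef_pos: [623.2, 22.1, 69.0]
orientation: [3.142, -0.0, 0.002]
contact_force: [-0.0, -0.8, 0.2]
opening: 58.3
finger_force: 0.0
```

Request:
play_rows:
  series:
    - {"grip": 42,"dp": [0,0,0],"delta_rot": [0,0,0]}
    - {"grip": 36,"dp": [0,0,0],"delta_rot": [0,0,0]}
    - {"grip": 32,"dp": [0,0,0],"delta_rot": [0,0,0]}
    - {"grip": 29,"dp": [0,0,0],"delta_rot": [0,0,0]}
    - {"grip": 26,"dp": [0,0,0],"delta_rot": [0,0,0]}
    - {"grip": 20,"dp": [0,0,0],"delta_rot": [0,0,0]}
    - {"grip": 15,"dp": [0,0,0],"delta_rot": [0,0,0]}
    - {"grip": 15,"dp": [0,0,0],"delta_rot": [0,0,0]}
  grip_force: 25

```text
time_s: 11.5
eef_pos: [622.7, 22.0, 68.5]
orientation: [3.141, -0.0, 0.0]
contact_force: [-0.5, -0.2, 2.5]
opening: 24.9
finger_force: 25.0
```

Request:
play_rows:
  series:
    - {"grip": 15,"dp": [0,0,-0.004],"delta_rot": [0,0,0]}
    - {"grip": 15,"dp": [0,0,-0.015],"delta_rot": [0,0,0]}
    - {"grip": 15,"dp": [0,0,-0.035],"delta_rot": [0,0,0]}
    - {"grip": 15,"dp": [-0.004,-0.008,-0.06],"delta_rot": [0,0,0]}
    - {"grip": 15,"dp": [-0.013,-0.025,-0.085],"delta_rot": [0,0,0]}
    - {"grip": 15,"dp": [-0.028,-0.05,-0.1],"delta_rot": [0,0,0]}
    - {"grip": 15,"dp": [-0.046,-0.08,-0.11],"delta_rot": [0,0,0]}
    - {"grip": 15,"dp": [-0.064,-0.112,-0.11],"delta_rot": [0,0,0]}

```text
time_s: 12.3
eef_pos: [559.1, 134.9, 180.6]
orientation: [-3.141, 0.002, -0.006]
contact_force: [-0.5, 1.3, -1.3]
opening: 24.7
finger_force: 25.0
```

Request:
play_rows:
  series:
    - {"grip": 15,"dp": [-0.018,-0.032,0],"delta_rot": [0,0,0]}
    - {"grip": 15,"dp": [-0.034,-0.06,0],"delta_rot": [0,0,0]}
    - {"grip": 15,"dp": [-0.043,-0.077,0.005],"delta_rot": [0,0,0]}
    - {"grip": 15,"dp": [-0.0465,-0.0835,0.018],"delta_rot": [0,0,0]}
    - {"grip": 15,"dp": [-0.0465,-0.0835,0.034],"delta_rot": [0,0,0]}
    - {"grip": 15,"dp": [-0.0465,-0.0835,0.045],"delta_rot": [0,0,0]}
    - {"grip": 15,"dp": [-0.0465,-0.0835,0.045],"delta_rot": [0,0,0]}
    - {"grip": 15,"dp": [-0.0465,-0.0835,0.045],"delta_rot": [0,0,0]}

```text
time_s: 13.1
eef_pos: [512.4, 217.3, 133.6]
orientation: [3.141, -0.001, 0.001]
contact_force: [0.2, 0.2, -1.2]
opening: 24.9
finger_force: 25.0
```

```bash
python3 - <<'E'
from chk import *
chk(60,np.array([512.3,217.5]),39,'s4.png',manip.observe()['eef_pos'][2]-68.5)
E
```

```text
[512.4 217.3 133.6]
side body (array([512.1, 216. ]), np.float64(0.58), 735) zmin 64.8
side ring (array([511.2, 216.7]), np.float64(0.84), 441)
top body (array([513.6, 218.7]), np.float64(0.31), 70) zmin 68.6
top ring (array([513.2, 218.2]), np.float64(0.85), 91)
```

View pics/s4.png

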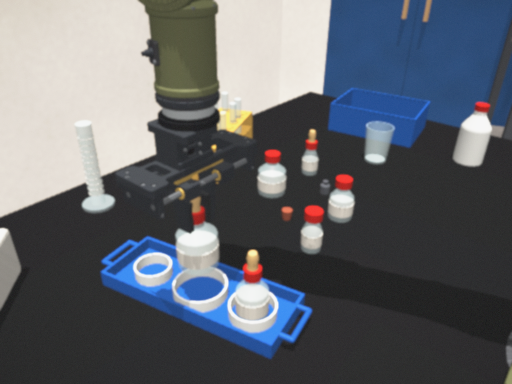

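The medium bottle stands in its ring at (253,300). The large one hangs over the large ring at (200,285), aligned within 1 mm. I'll lower it.

Request:
play_rows:
  series:
    - {"grip": 15,"dp": [-0.0005,0,0.008],"delta_rot": [0,0,0]}
    - {"grip": 15,"dp": [-0.0005,0,0.022],"delta_rot": [0,0,0]}
    - {"grip": 15,"dp": [-0.0005,0,0.036],"delta_rot": [0,0,0]}
    - {"grip": 15,"dp": [-0.0005,0,0.047],"delta_rot": [0,0,0]}
    - {"grip": 15,"dp": [-0.0005,0,0.054],"delta_rot": [0,0,0]}
    - {"grip": 15,"dp": [-0.0005,0,0.057],"delta_rot": [0,0,0]}
    - {"grip": 15,"dp": [-0.0005,0,0.0585],"delta_rot": [0,0,0]}
    - {"grip": 15,"dp": [-0.0005,0,0.059],"delta_rot": [0,0,0]}

```text
time_s: 14.0
eef_pos: [511.8, 217.7, 74.4]
orientation: [-3.141, 0.0, -0.001]
contact_force: [-0.3, -0.1, -0.7]
opening: 25.0
finger_force: 25.0
```

Request:
play_rows:
  series:
    - {"grip": 15,"dp": [0,0,0.0004],"delta_rot": [0,0,0]}
    - {"grip": 15,"dp": [0,0,0.0008],"delta_rot": [0,0,0]}
    - {"grip": 15,"dp": [0,0,0.0012],"delta_rot": [0,0,0]}
    - {"grip": 15,"dp": [0,0,0.0012],"delta_rot": [0,0,0]}

```text
time_s: 14.4
eef_pos: [511.8, 217.6, 73.4]
orientation: [-3.141, 0.0, -0.001]
contact_force: [-0.5, -0.3, 1.6]
opening: 24.9
finger_force: 25.0
```

Contact has started. I'll press a touch further and release.

Request:
play_rows:
  series:
    - {"grip": 15,"dp": [0,0,0.0005],"delta_rot": [0,0,0]}
    - {"grip": 30,"dp": [0,0,0.0005],"delta_rot": [0,0,0]}
    - {"grip": 34,"dp": [0,0,0.0005],"delta_rot": [0,0,0]}
    - {"grip": 45,"dp": [0,0,0.0005],"delta_rot": [0,0,0]}
    - {"grip": 60,"dp": [0,0,0.0005],"delta_rot": [0,0,0]}
    - {"grip": 75,"dp": [0,0,0.0005],"delta_rot": [0,0,0]}
    - {"grip": 75,"dp": [0,0,-0.015],"delta_rot": [0,0,0]}
    - {"grip": 75,"dp": [0,0,-0.05],"delta_rot": [0,0,0]}

```text
time_s: 15.2
eef_pos: [509.7, 216.9, 121.4]
orientation: [3.139, 0.0, -0.008]
contact_force: [-1.2, 0.5, 0.3]
opening: 65.5
finger_force: 0.0
```

Request:
play_rows:
  series:
    - {"grip": 85,"dp": [0,0,-0.04],"delta_rot": [0,0,0]}
    - {"grip": 100,"dp": [0,0.005,-0.07],"delta_rot": [0,0,0]}
    - {"grip": 100,"dp": [0.005,0.03,-0.08],"delta_rot": [0,0,0]}
    - {"grip": 100,"dp": [0.014,0.07,-0.08],"delta_rot": [0,0,0]}
    - {"grip": 100,"dp": [0.023,0.11,-0.08],"delta_rot": [0,0,0]}
    - {"grip": 100,"dp": [0.032,0.15,-0.08],"delta_rot": [0,0,0]}
    - {"grip": 100,"dp": [0.041,0.19,-0.08],"delta_rot": [0,0,0]}
    - {"grip": 100,"dp": [0.05,0.23,-0.08],"delta_rot": [0,0,0]}

```text
time_s: 16.0
eef_pos: [561.6, -14.0, 203.1]
orientation: [3.142, 0.0, -0.0]
contact_force: [0.2, 0.2, 0.7]
opening: 88.1
finger_force: 0.0
```

Request:
play_rows:
  series:
    - {"grip": 100,"dp": [0.009,0.04,0],"delta_rot": [0,0,0]}
    - {"grip": 100,"dp": [0.018,0.08,0],"delta_rot": [0,0,0]}
    - {"grip": 100,"dp": [0.028,0.12,0],"delta_rot": [0,0,0]}
    - {"grip": 100,"dp": [0.037,0.16,0],"delta_rot": [0,0,0]}
    - {"grip": 100,"dp": [0.045,0.195,0],"delta_rot": [0,0,0]}
    - {"grip": 100,"dp": [0.051,0.22,0],"delta_rot": [0,0,0]}
    - {"grip": 100,"dp": [0.0535,0.2335,0.01],"delta_rot": [0,0,0]}
    - {"grip": 100,"dp": [0.0535,0.2335,0.03],"delta_rot": [0,0,0]}

```text
time_s: 16.8
eef_pos: [615.6, -249.0, 173.4]
orientation: [3.139, -0.005, 0.005]
contact_force: [-0.7, 0.3, -0.2]
opening: 88.3
finger_force: 0.0
```

Request:
play_rows:
  series:
    - {"grip": 100,"dp": [0,0,0.02],"delta_rot": [0,0,0]}
    - {"grip": 100,"dp": [0,0,0.03],"delta_rot": [0,0,0]}
    - {"grip": 100,"dp": [0,0,0.03],"delta_rot": [0,0,0]}
    - {"grip": 100,"dp": [0,0,0.03],"delta_rot": [0,0,0]}

```text
time_s: 17.2
eef_pos: [615.4, -245.3, 143.4]
orientation: [-3.142, -0.001, -0.001]
contact_force: [-0.1, -0.3, 0.2]
opening: 88.0
finger_force: 0.0
```

```bash
python3 - <<'E'
from h import *
print(manip.observe()['eef_pos'])
for n,f in(('side','s5.png'),('top',None)):
    P=cloud(frame(n,f)).reshape(-1,3)
    for c,lo,hi,r in(((512,217),28,55,30),((422,200),28,46,24),((615.3,-246),6,36,18)):
        q=P[(np.hypot(P[:,0]-c[0],P[:,1]-c[1])<r+8)&(P[:,2]>lo)&(P[:,2]<hi)]
        if len(q)>5: print(n,fit(q,r,np.array(c,float)))
E
```

```text
[ 615.38036156 -245.32407153  143.36683716]
side (array([511.6, 216.2]), np.float64(0.58), 579)
side (array([422.9, 199. ]), np.float64(0.54), 341)
side (array([ 614.1, -247.4]), np.float64(1.08), 174)
top (array([512.9, 219.2]), np.float64(0.4), 80)
top (array([424.2, 201.5]), np.float64(0.56), 38)
top (array([ 615.9, -243.9]), np.float64(0.44), 61)
```

View pics/s5.png

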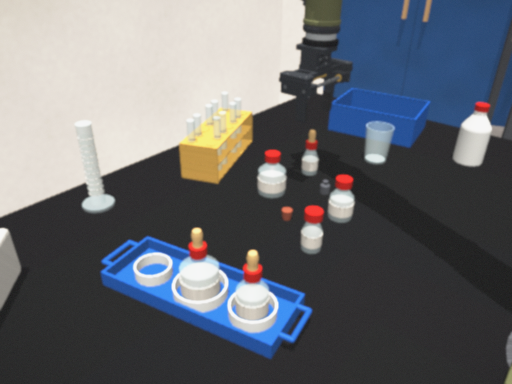

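The large and medium bottles stand in their rings at (200,275) and (253,298). The gripper is above the small dropper at (311,152). Descend to z 57 and grip.

Request:
play_rows:
  series:
    - {"grip": 100,"dp": [0,0,0.01],"delta_rot": [0,0,0]}
    - {"grip": 100,"dp": [0,0,0.03],"delta_rot": [0,0,0]}
    - {"grip": 100,"dp": [0,0,0.05],"delta_rot": [0,0,0]}
    - {"grip": 100,"dp": [0,0,0.07],"delta_rot": [0,0,0]}
    - {"grip": 90,"dp": [0,0,0.082],"delta_rot": [0,0,0]}
    - {"grip": 75,"dp": [0,0,0.0865],"delta_rot": [0,0,0]}
    - {"grip": 60,"dp": [0,0,0.0865],"delta_rot": [0,0,0]}
    - {"grip": 50,"dp": [0,0,0.0865],"delta_rot": [0,0,0]}
  grip_force: 20

```text
time_s: 18.1
eef_pos: [615.7, -246.1, 57.5]
orientation: [3.141, -0.0, 0.002]
contact_force: [-0.8, -0.0, 0.0]
opening: 58.2
finger_force: 0.0
```

Request:
play_rows:
  series:
    - {"grip": 42,"dp": [0,0,0],"delta_rot": [0,0,0]}
    - {"grip": 36,"dp": [0,0,0],"delta_rot": [0,0,0]}
    - {"grip": 32,"dp": [0,0,0],"delta_rot": [0,0,0]}
    - {"grip": 29,"dp": [0,0,0],"delta_rot": [0,0,0]}
    - {"grip": 26,"dp": [0,0,0],"delta_rot": [0,0,0]}
    - {"grip": 20,"dp": [0,0,0],"delta_rot": [0,0,0]}
    - {"grip": 15,"dp": [0,0,0],"delta_rot": [0,0,0]}
    - {"grip": 15,"dp": [0,0,0],"delta_rot": [0,0,0]}
  grip_force: 20

```text
time_s: 18.9
eef_pos: [615.2, -245.9, 56.8]
orientation: [3.141, -0.0, 0.001]
contact_force: [-0.5, 0.2, 2.8]
opening: 25.3
finger_force: 20.0
```

Request:
play_rows:
  series:
    - {"grip": 15,"dp": [0,0,-0.004],"delta_rot": [0,0,0]}
    - {"grip": 15,"dp": [0,0,-0.015],"delta_rot": [0,0,0]}
    - {"grip": 15,"dp": [0,0,-0.035],"delta_rot": [0,0,0]}
    - {"grip": 15,"dp": [0,0,-0.06],"delta_rot": [0,0,0]}
    - {"grip": 15,"dp": [0,0,-0.085],"delta_rot": [0,0,0]}
    - {"grip": 15,"dp": [0,-0.008,-0.105],"delta_rot": [0,0,0]}
    - {"grip": 15,"dp": [-0.001,-0.025,-0.118],"delta_rot": [0,0,0]}
    - {"grip": 15,"dp": [-0.002,-0.05,-0.125],"delta_rot": [0,0,0]}

```text
time_s: 19.7
eef_pos: [613.2, -196.3, 183.4]
orientation: [3.14, -0.004, 0.003]
contact_force: [0.3, 0.4, -0.6]
opening: 25.2
finger_force: 20.0
```

Request:
play_rows:
  series:
    - {"grip": 15,"dp": [-0.001,-0.035,0],"delta_rot": [0,0,0]}
    - {"grip": 15,"dp": [-0.002,-0.07,0],"delta_rot": [0,0,0]}
    - {"grip": 15,"dp": [-0.003,-0.105,0],"delta_rot": [0,0,0]}
    - {"grip": 15,"dp": [-0.004,-0.14,0],"delta_rot": [0,0,0]}
    - {"grip": 15,"dp": [-0.005,-0.175,0],"delta_rot": [0,0,0]}
    - {"grip": 15,"dp": [-0.006,-0.21,0],"delta_rot": [0,0,0]}
    - {"grip": 15,"dp": [-0.007,-0.24,0],"delta_rot": [0,0,0]}
    - {"grip": 15,"dp": [-0.008,-0.265,0],"delta_rot": [0,0,0]}

```text
time_s: 20.5
eef_pos: [603.9, 73.0, 181.6]
orientation: [-3.14, -0.005, 0.002]
contact_force: [-0.1, 0.6, -0.4]
opening: 25.2
finger_force: 20.0
```

Request:
play_rows:
  series:
    - {"grip": 15,"dp": [-0.0005,-0.03,0],"delta_rot": [0,0,0]}
    - {"grip": 15,"dp": [-0.001,-0.065,0],"delta_rot": [0,0,0]}
    - {"grip": 15,"dp": [-0.0015,-0.1,0],"delta_rot": [0,0,0]}
    - {"grip": 15,"dp": [-0.002,-0.135,0],"delta_rot": [0,0,0]}
    - {"grip": 15,"dp": [-0.0025,-0.155,0.005],"delta_rot": [0,0,0]}
    - {"grip": 15,"dp": [-0.0025,-0.165,0.02],"delta_rot": [0,0,0]}
    - {"grip": 15,"dp": [-0.0025,-0.165,0.04],"delta_rot": [0,0,0]}
    - {"grip": 15,"dp": [-0.0025,-0.165,0.05],"delta_rot": [0,0,0]}

```text
time_s: 21.3
eef_pos: [601.0, 232.3, 128.9]
orientation: [3.138, -0.002, -0.006]
contact_force: [-0.1, 0.4, -1.0]
opening: 25.3
finger_force: 20.0
```

Request:
play_rows:
  series:
    - {"grip": 15,"dp": [0,0,0],"delta_rot": [0,0,0]}
    - {"grip": 15,"dp": [0,0,0],"delta_rot": [0,0,0]}

```text
time_s: 21.5
eef_pos: [602.9, 232.7, 131.5]
orientation: [3.14, -0.003, -0.0]
contact_force: [-0.2, -0.4, -0.6]
opening: 25.3
finger_force: 20.0
```

```bash
python3 - <<'E'
from chk import *
chk(36,np.array([602.6,234.4]),27,'s6.png',manip.observe()['eef_pos'][2]-56.8)
E
```

```text
[602.9 232.7 131.5]
side body (array([602.4, 231.3]), np.float64(0.66), 439) zmin 74.6
side ring (array([601.4, 233.5]), np.float64(0.91), 377)
top body (array([604.1, 234.7]), np.float64(0.43), 53) zmin 79.2
top ring (array([603.3, 235.3]), np.float64(0.91), 85)
```

View pics/s6.png

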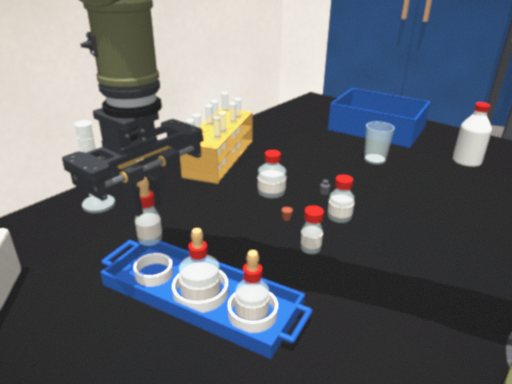

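The small bottle hangs above its ring at (153,268), about 1–2 mm off. The other two are undisturbed. I'll correct and lower.

Request:
play_rows:
  series:
    - {"grip": 15,"dp": [-0.0009,-0.0014,0.008],"delta_rot": [0,0,0]}
    - {"grip": 15,"dp": [-0.0009,-0.0014,0.022],"delta_rot": [0,0,0]}
    - {"grip": 15,"dp": [-0.0009,-0.0014,0.038],"delta_rot": [0,0,0]}
    - {"grip": 15,"dp": [-0.0009,-0.0014,0.052],"delta_rot": [0,0,0]}
    - {"grip": 15,"dp": [-0.0009,-0.0014,0.061],"delta_rot": [0,0,0]}
    - {"grip": 15,"dp": [-0.0009,-0.0014,0.065],"delta_rot": [0,0,0]}
    - {"grip": 15,"dp": [-0.0009,-0.0014,0.067],"delta_rot": [0,0,0]}
    - {"grip": 15,"dp": [-0.0009,-0.0014,0.068],"delta_rot": [0,0,0]}

```text
time_s: 22.4
eef_pos: [602.0, 235.6, 63.7]
orientation: [-3.142, 0.0, -0.001]
contact_force: [0.2, -0.6, -0.9]
opening: 25.3
finger_force: 20.0
```

Request:
play_rows:
  series:
    - {"grip": 15,"dp": [0,0,0.0004],"delta_rot": [0,0,0]}
    - {"grip": 15,"dp": [0,0,0.0008],"delta_rot": [0,0,0]}
    - {"grip": 15,"dp": [0,0,0.0012],"delta_rot": [0,0,0]}
    - {"grip": 15,"dp": [0,0,0.0012],"delta_rot": [0,0,0]}

```text
time_s: 22.8
eef_pos: [601.8, 235.6, 62.6]
orientation: [-3.142, -0.0, -0.001]
contact_force: [-0.3, -0.0, -0.8]
opening: 25.0
finger_force: 20.0
```

Request:
play_rows:
  series:
    - {"grip": 15,"dp": [0,0,0.0004],"delta_rot": [0,0,0]}
    - {"grip": 15,"dp": [0,0,0.0008],"delta_rot": [0,0,0]}
    - {"grip": 15,"dp": [0,0,0.0011],"delta_rot": [0,0,0]}
    - {"grip": 15,"dp": [0,0,0.0011],"delta_rot": [0,0,0]}

```text
time_s: 23.2
eef_pos: [602.0, 235.6, 61.8]
orientation: [-3.141, 0.0, -0.001]
contact_force: [-0.0, 0.2, 5.7]
opening: 25.5
finger_force: 20.0
```

Contact is firm (5.7 N), so I'll release and retreat.

Request:
play_rows:
  series:
    - {"grip": 30,"dp": [0,0,0],"delta_rot": [0,0,0]}
    - {"grip": 34,"dp": [0,0,0],"delta_rot": [0,0,0]}
    - {"grip": 45,"dp": [0,0,0],"delta_rot": [0,0,0]}
    - {"grip": 60,"dp": [0,0,0],"delta_rot": [0,0,0]}
    - {"grip": 75,"dp": [0,0,0],"delta_rot": [0,0,0]}
    - {"grip": 75,"dp": [0,0,-0.01],"delta_rot": [0,0,0]}
    - {"grip": 75,"dp": [0,0,-0.035],"delta_rot": [0,0,0]}
    - {"grip": 75,"dp": [0,0,-0.07],"delta_rot": [0,0,0]}

```text
time_s: 24.0
eef_pos: [600.5, 235.1, 131.1]
orientation: [3.14, 0.0, -0.005]
contact_force: [0.6, -0.8, 0.2]
opening: 66.2
finger_force: 0.0
```

Request:
play_rows:
  series:
    - {"grip": 75,"dp": [0,0,-0.04],"delta_rot": [0,0,0]}
    - {"grip": 75,"dp": [0,0,-0.08],"delta_rot": [0,0,0]}
    - {"grip": 75,"dp": [0,0.03,-0.1],"delta_rot": [0,0,0]}
    - {"grip": 75,"dp": [0,0.07,-0.1],"delta_rot": [0,0,0]}
    - {"grip": 75,"dp": [0,0.11,-0.1],"delta_rot": [0,0,0]}
    - {"grip": 75,"dp": [0,0.13,-0.1],"delta_rot": [0,0,0]}
    - {"grip": 75,"dp": [0,0.13,-0.1],"delta_rot": [0,0,0]}
    - {"grip": 75,"dp": [0,0.13,-0.1],"delta_rot": [0,0,0]}

```text
time_s: 24.8
eef_pos: [601.8, 106.3, 231.9]
orientation: [-3.14, 0.0, -0.001]
contact_force: [-0.3, 0.3, 0.4]
opening: 66.1
finger_force: 0.0
```

```bash
python3 - <<'E'
from h import *
print(manip.observe()['eef_pos'])
P=cloud(frame('side','s7.png')).reshape(-1,3)
for c,lo,hi,r,R_,zt in(((603,234),28,40,18,27,112),((512,217),28,55,30,39,124),((422,200),28,46,24,33,118)):
    d=np.hypot(P[:,0]-c[0],P[:,1]-c[1]);c=np.array(c,float)
    q=P[(d<r+8)&(P[:,2]>lo)&(P[:,2]<hi)];k=P[(d<24)&(P[:,2]>zt-41)&(P[:,2]<zt-29)]
    g=P[(d<R_+8)&(d>R_-4)&(P[:,2]>18)&(P[:,2]<27)]
    print(fit(q,r,c),fit(k,13,c),'ring',fit(g,R_+1.5,c),'top',P[d<20,2][~np.isnan(P[d<20,2])].max().round(1),zt)
E
```

```text
[601.77987051 106.27884964 231.88780122]
(array([601.1, 234.4]), np.float64(0.6), 142) (array([601.7, 233.8]), np.float64(0.61), 106) ring (array([601.6, 233.4]), np.float64(0.87), 265) top 113.4 112
(array([511.6, 216.2]), np.float64(0.56), 576) (array([511.9, 216. ]), np.float64(0.53), 121) ring (array([511.3, 216.5]), np.float64(0.87), 389) top 125.4 124
(array([422.8, 199.1]), np.float64(0.56), 339) (array([423.4, 198.8]), np.float64(0.47), 128) ring (array([421. , 199.7]), np.float64(0.8), 365) top 119.1 118
```

View pics/s7.png

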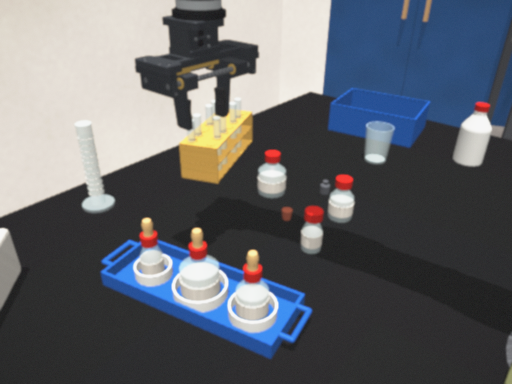

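All three droppers stand upright in their rings at (152,258), (200,275) and (253,295). The flat-capped bottles are unmoved and the arm is clear.

```bash
python3 -c "
from bench import manip
print(manip.hand_in())"
```

```text
the job is handed in; nothing more can be done
None
```

I handed the job in at about 25 s: all three dropper bottles stand upright in their own-size holders, within about 2.5 mm of centre by the last camera check, and the flat-capped bottles look unmoved; the hand-in gave no verdict.

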